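Seat the resin nest and bolt it in

TASK

Get the printing station ready: push the orange resin nest along its guides until it is fully home against the rear stop. Then press the red safety catch down with one fingertip and keep it down while the other fingertip slides the black-tabbed bolt fully home in front of the nest, and let the catch spring back up so that the bolt is locked. Only push and press: the nest must not be lifted or tipped, and the loose parts on the table stay where they are.

Things in the scene. Friction and masses are not known exactly. Their poses are not given: they have to be found in the camera images.
- station: Fixed grey column with an aluminium plate, its top 115 mm above the table. Own x: the way the bolt moves to lock (right, seen from the robot); y: the way the nest is pushed in (away from the robot); z up. Origin on the table, below the bolt's centre line, at the inner face of the left guide. Plate: y -28 to 81, x -22 to 94 mm, with an arm to x -96 mm, y -26 to 24, for the lock.
- seat (a point): Fixed point on the plate's top, under the nest's centre when the nest is home: (40, 39, 115) mm in the station's frame, axes as the station's. Pocket about it: guides with inner faces at station x = 0 and 80 mm, from y = 20 to 79 mm, 37 mm high, lips 4 mm over the nest's edges; rear stop at y = 69 mm; open towards -y.
- nest: Loose orange resin block with black inlay, 75 mm along station x, 60 mm along station y, 28 to 31 mm high, 0.15 to 0.31 kg; origin at the centre of its underside; own x lies 15 degrees clockwise (from above) of the pushing direction. Starts between the guides 10 to 22 mm short of home, 2.5 mm play each side. Home, it is 3 mm clear of the bolt's bar; short of home the bolt runs into it.
- nest_face (a point): Moves with the nest: the middle of its near face, the one to push on, 14 mm above its underside; x along the pushing direction, z up. When home it is 30 mm on the -y side of seat.
- bolt (a joint): Steel bolt sliding along station x: 0 = drawn back (start), 0.027 m = fully home at its stop, its nose 22 mm across the nest's near face. 2 N of friction, no spring. Its rack has a notch every 9 mm for the catch: with the catch up the bolt moves no more than 1 mm; let up on the way, the catch drops into the next notch.
- bolt_tab (a point): Moves with the bolt; axes as the station's. Middle of the top edge of the pushed (outer, -x) face of its upright black tab, 50 mm above the plate. Tab 8 mm thick in x, 22 mm wide in y, rising from the bar (top 18 mm above the plate). Open air on its -x side. It starts 60 mm on the -x side of catch_pad and ends 33 mm from it.
- catch (a joint): Red safety catch, a spring pad in a dark housing left of the nest's mouth, moving straight down: 0 = up, bolt locked (start); frees the bolt beyond 0.0065 m; 0.010 m = bottom, flush with the housing's top. 3 N to start it, 5.5 N at 8 mm, 6.3 N at the bottom; springs up by itself.
- catch_pad (a point): Moves with the catch; axes as the station's. Centre of the pad's flat top, 44 mm above the plate when up. Pad 38 mm along x, 25 mm along y; a fingertip may slide along it. At the end the tab's inner face stops 6 mm short of the pad. Housing round it: 45 mm in x, 40 mm in y, top 34 mm above the plate.
- domed_cap: Loose white domed moulding, 62 mm across, 28 mm high; origin at the centre of its underside. Leave it alone.
- star_knob: Loose black star knob, 40 mm across, 21 mm high; origin at the centre of its underside. Leave it alone.
- handle_shell: Loose black moulded handle shell, 88 x 49 x 25 mm; origin at the centre of its underside. Leave it alone.

How it is judged:
By the outcome, as a careful person would: the job done as asked, in the order asked, and still so for the second after the job is handed in, with the robot touching nothing.
It also fails if it takes over 61 s, if anything falls off the work surface, if the arm or the gripper's body presses on something with over 40 N, if the wrist force passes 120 N, or if a joint passes its speed limit or range.

ROBOT

A 6-joint arm with a two-finger parallel gripper is mounted at the origin on a cart in front of the work surface, level with it; the furniture and walls round the work are solid. World frame = base frame: x ahead of the robot, y to its left, z up, the work surface at z = 0. Lengths are in mm, angles in rad, forces in N, time in s.
With the tool pointing down it reaches from about 300 to 1000 mm from the base axis. Payload 5.1 kg.
Tool frame: the origin (TCP) lies on the centre line of the jaws, within the pads' length; the fingertips stand 14 mm ahead of it and the grasp point (between the pads) lies 5 mm behind it; z points along the fingers, y is the line along which they close (so a half turn about z gives the same grasp; the last joint's range is limited). The gripper opens to 95 mm and grips with 3 to 60 N. Pads are 20 mm wide; open, the fingers measure 119 mm over their backs; the gripper's body (75 mm by 180 mm) begins 59 mm behind the grasp point.
Start: joints at [-1.205, 0.124, 1.65, -0, 1.367, -0.083], TCP at [281.992, -585.632, 228.656] pointing down, gripper open.
Joint ranges: [-2.61, 2.61], [-1.02, 2.33], [0.03, 2.71], [-1.35, 4.49], [0.32, 2.68], [-2.91, 2.91]. Speed limits (rad/s): [2.57, 2.57, 3.14, 3.14, 3.14, 3.14].

INTERFACE

Orientations are given as a unit quaternion [w, x, y, z].
In Python, from workcell import read_state, camera, camera_model, sign_off gives the robot as it stands. The module is installed in compiled form; this text tells all that it offers.
- The arm moves only by the tool send_rows, never from a script. Its argument "steps" is a list of rows, each a list of 7 numbers: the finger opening in m, from 0 to 0.0951, then the shift along the tool's x, y, z in m, then the turn, a rotation vector about the tool's x, y, z in rad. In form: [[claw, x, y, z, ax, ay, az], ...]. A call has 1 to 20 rows; each row shifts and turns the commanded pose from where the row before left it, along the tool's axes as they then stand; what a row does not reach is not made up. A row lasts 1/12 s, in which the tool goes at most 41.7 mm and 7.16 degrees, less where a joint would pass 70% of its speed; a pose out of reach is approached as far as the arm can. A call with a gripper value outside its range is refused whole. The fingers move at their own pace and stop on an object; "force" is the grip in N (left out, the last holds). Time passes only in rows, so rows that do not move let the fingers close. It gives the time, the measured TCP pose, the force, the opening and the grip force at its end, in the units of the state.
- read_state(): the state, without advancing time (a new reading comes with each control period).
- camera(name): name is "scene" or "top" or "wrist"; returns (picture, depth): 384x512x3 uint8, red, green, blue; 384x512 float32, mm along the optical axis (not along the pixel's ray), 0 where there is no reading.
- camera_model(name): a dict with "fx", "fy", "cx", "cy" (pixels), "distortion" ([k1, k2, p1, p2, k3] as OpenCV has them; the pictures are not rectified), "rvec" (rotation vector, rad) and "tvec" (3), from world to camera coordinates, as OpenCV has them. Camera axes: x right, y down, z forward; pixel columns grow to the right and rows downward; lengths in mm; the calibration is good to about 2 mm. A picture is of the moment at which its call begins: read the wrist's pose just before it. camera_model takes no time and is no camera call; for the wrist camera it gives the pose at the moment of the call.
- sign_off(): hands the job in; it is judged then, once.
The state is a dict: "clock": time; "joint_positions": joint angles; "qvel": joint speeds; "joint_efforts": joint torques, N m; "tcp_pos": TCP position; "orientation": TCP orientation; "contact_force": force on the tool from outside, world axes, zero at the start; "ft_torque": the same for the moment, N m; "opening": finger opening in mm; "grip_force": force on a finger pad.
Only numpy, scipy, OpenCV 4.12 (cv2) and the standard library are available. Lean on these libraries where they do the work, as an engineer would, in place of code of your own. Each camera call takes 0.05 s, during which the arm holds its last target. There are 200 camera calls.

## Working session

There is one attempt and no reset: what is moved stays moved. The work goes in short steps, Python scripts to look and compute and a tool call to move; the robot and the scene stay as the last step left them, time stands still between calls to the robot, and variables do not carry over. Pictures are saved under pics/ and viewed, at most 10 in all, crops included, and the job is handed in when it is done.

Besides the shell and the picture viewer there is one more tool, called after ">>>" as name([rows], argument=value, ...), one row to a line, values as JSON. send_rows: Moves the arm, as the interface text tells. Its arguments: {"type":"object","properties":{"steps":{"type":"array"},"force":{"type":"number"}},"required":["steps"]}

```bash
mkdir -p pics; cat > h.py <<'E'
import numpy as np, cv2
from workcell import *
def pose(m):
    R=cv2.Rodrigues(np.array(m["rvec"],float))[0]; return R,np.array(m["tvec"],float).ravel()
def K(m): return np.array([[m["fx"],0,m["cx"]],[0,m["fy"],m["cy"]],[0,0,1.]])
def pts(m,uv,depth=None,z=None):
    uv=np.array(uv,float).reshape(-1,1,2)
    n=cv2.undistortPoints(uv,K(m),np.array(m["distortion"],float)).reshape(-1,2)
    d=np.c_[n,np.ones(len(n))]; R,t=pose(m)
    if depth is not None: return (d*np.array(depth)[:,None]-t)@R
    c=-R.T@t; w=d@R
    return c+w*((z-c[2])/w[:,2])[:,None]
E
python3 - <<'E'
from h import *
s=read_state();print(s)
for n in("scene","top"):
    p,d=camera(n);np.savez(n+"0.npz",p=p,d=d)
    cv2.imwrite(f"pics/{n}0.png",p[:,:,::-1]); print(n,camera_model(n))
E
```

```text
{'clock': 0.0, 'joint_positions': array([-1.20456882e+00,  1.24454656e-01,  1.65164582e+00, -4.00942881e-05,
        1.36747431e+00, -8.26149229e-02]), 'qvel': array([-1.65566753e-05, -5.90250240e-04, -4.26663215e-04,  1.02906675e-03,
       -4.13022586e-04,  9.15086079e-04]), 'joint_efforts': array([ 5.94364301e-04, -4.17598307e+01, -3.59930634e+01,  7.74826691e-02,
        4.90955450e-02, -1.46320049e-04]), 'tcp_pos': array([ 281.79021915, -585.07882639,  227.43631768]), 'orientation': array([-9.78340037e-04,  9.74921690e-01,  2.22545986e-01, -1.59501471e-04]), 'contact_force': array([-0.66367847, -0.24608185, -0.25955626]), 'ft_torque': array([-0.01098763, -0.0110998 , -0.00540169]), 'grip_force': 0.0, 'opening': 95.37702696613479}
scene {'fx': 474.8845822248052, 'fy': 474.8845822248052, 'cx': 251.63839284594644, 'cy': 191.1209811534871, 'distortion': array([0.02575185, 0.        , 0.        , 0.        , 0.        ]), 'rvec': array([ 1.12455178,  2.26879271, -1.10280298]), 'tvec': array([ 516.29546483,  -18.54022403, 1142.85400359])}
top {'fx': 498.08830170928815, 'fy': 498.08830170928815, 'cx': 263.6320582800888, 'cy': 186.7501044712633, 'distortion': array([0.07422797, 0.        , 0.        , 0.        , 0.        ]), 'rvec': array([ 2.10811767, -2.16469039,  0.16940209]), 'tvec': array([-246.80142467,  482.20384189,  886.26745108])}
```

View pics/scene0.png

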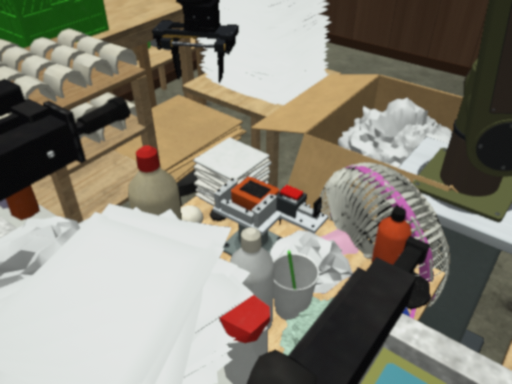

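View pics/top0.png

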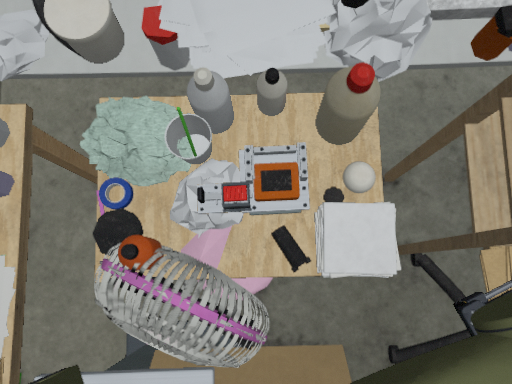

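The scene view shows the station in the middle, with the nest at (253,192), the catch at (291,193) and the tab at (318,207). In the top view the tab is at (201,194), the catch at (235,193) and the nest at (277,181).

```bash
python3 - <<'E'
from h import *
m=camera_model("top");f=np.load("top0.npz");p,d=f["p"],f["d"]
R,t=pose(m);print("cam",-R.T@t)
print("base px",cv2.projectPoints(np.zeros((1,3)),m["rvec"],m["tvec"],K(m),m["distortion"])[0].ravel())
hsv=cv2.cvtColor(p,cv2.COLOR_RGB2HSV)
roi=np.zeros(d.shape,bool);roi[140:225,185:320]=1
def rep(n,k,z):
    u,v=np.where(k)[::-1]
    uv=np.c_[u,v];dd=d[v,u]
    r=cv2.minAreaRect(uv.astype(np.float32));b=cv2.boxPoints(r)
    print(n,len(u),"box",r,"ctr world",pts(m,[r[0]],z=z).round(1),"depthz",np.percentile(pts(m,uv,dd)[:,2],[10,50,90]).round(1)); print(pts(m,b,z=z).round(1).tolist())
h=hsv[:,:,0];s=hsv[:,:,1];v=hsv[:,:,2]
rep("red",roi&((h<5)|(h>172))&(s>180)&(v>120),159)
rep("orange",roi&(h>=7)&(h<14)&(s>190)&(v>90)&(d>0),145)
tab=roi&(v<60);tab[:,215:]=0;tab[:, :190]=0; rep("tab",tab,165)
x=cv2.resize(p[120:300,160:400],None,fx=3.3,fy=3.3,interpolation=cv2.INTER_CUBIC);cv2.imwrite("pics/topc.png",x[:,:,::-1])
E
```

```text
cam [ 327.596647   -259.7531465   950.84710809]
base px [121.08177049 465.26671566]
red 328 box ((234.63621520996094, 192.81552124023438), (14.856671333312988, 23.019031524658203), 86.633544921875) ctr world [[ 447.3 -212.7  159. ]] depthz [156.9 158.6 160.4]
[[458.8, -193.7, 159.0], [460.0, -230.7, 159.0], [435.9, -231.6, 159.0], [434.7, -194.7, 159.0]]
orange 849 box ((276.16033935546875, 181.18869018554688), (35.401336669921875, 43.65441131591797), 87.51044464111328) ctr world [[ 466.9 -280.3  145. ]] depthz [140.6 142.5 144.5]
[[495.9, -243.9, 145.0], [497.2, -316.0, 145.0], [438.2, -316.3, 145.0], [437.0, -245.1, 145.0]]
tab 83 box ((200.5, 198.5), (21.0, 5.0), 90.0) ctr world [[ 438.7 -158.6  165. ]] depthz [145.5 163.3 165.9]
[[455.7, -154.7, 165.0], [455.5, -162.7, 165.0], [421.8, -162.5, 165.0], [422.0, -154.6, 165.0]]
```

View pics/topc.png

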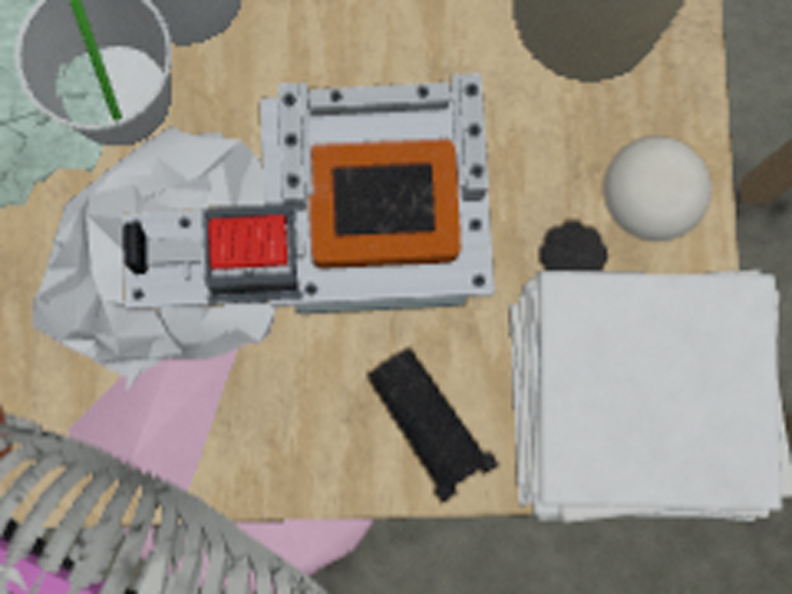

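The crop shows the station upright in the picture: tab at (135,247), pad at (248,240), nest at (385,203), guides above and left of it. Station x is roughly world -y and station y is roughly world +x. Next I check obstacle heights.

```bash
python3 - <<'E'
from h import *
H=np.full((22,26),-1)
P=[]
for n in("top","scene"):
    m=camera_model(n);d=np.load(n+"0.npz")["d"]
    v,u=np.where(d>0);P.append(pts(m,np.c_[u,v],d[v,u]))
    print(n,len(u))
    if n=="top":
        q=P[0];k=(abs(q[:,2]-115)<2.5)&(abs(q[:,0]-455)<75)&(q[:,1]<-110)&(q[:,1]>-350)
        print("plate",len(q[k]),q[k].min(0),q[k].max(0))
        g=(abs(q[:,2]-152)<3)&(q[:,0]>470)&(q[:,0]<560)&(q[:,1]<-200)&(q[:,1]>-350)
        print("guides",g.sum(),cv2.minAreaRect(q[g][:,:2].astype(np.float32)),np.percentile(q[g],[1,99],axis=0).round(1))
q=P[0]
# max height per 50 mm cell: rows x from 700 down to 0, cols y from 100 to -700
for x in range(700,-1,-50):
    r=[]
    for y in range(100,-701,-50):
        k=(q[:,0]>=x)&(q[:,0]<x+50)&(q[:,1]<=y)&(q[:,1]>y-50)
        r.append(int(np.percentile(q[k,2],98)) if k.sum()>3 else -999)
    print(x,r)
E
```

```text
top 195820
plate 1767 [ 421.11774086 -335.4017615   112.5012673 ] [ 529.21336159 -145.87702077  117.49227962]
guides 593 ((500.33221435546875, -279.721435546875), (58.88862609863281, 101.9205093383789), 0.9444769620895386) [[ 471.5 -330.6  149.2]
 [ 529.9 -228.9  154.8]]
scene 195790
700 [175, 175, 174, 192, 216, 234, 234, 232, 229, 227, 136, 151, 145, 79, 73, 170, 65]
650 [62, 61, 61, 181, 212, 229, 230, 227, 222, 366, 110, 116, 108, 61, 61, 156, 61]
600 [32, 43, 44, 40, 168, 218, 149, 152, 105, 254, 259, 2, -999, -999, -999, 127, 12]
550 [38, 49, 52, 99, 159, 158, 3, 3, 2, 247, 256, 2, -999, -999, -999, 101, -56]
500 [20, 38, 46, 96, 99, 98, 154, 139, 155, 3, 26, 24, -999, -999, -999, 101, -57]
450 [18, 21, 19, 26, 87, 164, 160, 147, 154, 22, 27, 26, -999, -999, -999, 100, -57]
400 [14, 19, 14, 32, 115, 164, 160, 144, 143, 111, 111, 111, -999, -999, -999, 98, -56]
350 [14, 68, 145, 116, 71, 13, 3, 24, 25, 111, 111, 110, -999, -999, -999, 78, -45]
300 [13, 95, 126, 130, 131, 115, 29, 7, 26, 111, 111, 488, -999, 309, -999, -999, -159]
250 [22, 92, 122, 135, 134, 125, 98, 0, -751, 593, 587, 531, 335, 325, -752, -753, -159]
200 [-753, 324, 330, 127, 130, 120, 95, 18, 586, 594, 590, -752, 334, -752, -752, -752, -752]
150 [245, 288, 301, 75, 101, 96, 65, -25, -118, -118, -120, -751, -753, -752, -751, -753, -752]
100 [1, 2, 3, 2, 3, 0, -51, -51, -51, -50, -51, -752, -752, -751, -752, -753, -753]
50 [-999, -999, -999, -999, -656, -652, -751, -753, -751, -752, -752, -752, -752, -752, -749, -655, -637]
0 [-999, -999, -999, -999, -999, -999, -999, -999, -999, -999, -999, -999, -753, -752, -724, -660, -999]
```

>>> send_rows([
  [0.03,0.0254,-0.0215,0,0,0,0],
  [0.03,0.0254,-0.0215,0,0,0,0],
  [0.03,0.0254,-0.0215,0,0,0,0],
  [0.03,0.0254,-0.0215,0,0,0,0],
  [0.03,0.0254,-0.0215,0,0,0,0],
  [0.03,0,0,0,0,0,0.108],
  [0.03,0,0,0,0,0,0.108],
  [0.03,0,0,0,0,0,0.108],
  [0.03,0,0,0,0,0,0.108],
  [0.03,0.013,-0.03,0,0,0,0],
  [0.03,0.013,-0.03,0,0,0,0],
  [0.03,0.013,-0.03,0,0,0,0],
  [0.03,0.013,-0.03,0,0,0,0],
  [0.03,0.013,-0.032,0,0,0,0],
  [0.03,0,0,0,0,0,0],
  [0.03,0,0,0,0,0,0],
], force=20)

```text
clock: 1.43
tcp_pos: [412.5, -279.3, 228.3]
orientation: [0.0, 1.0, 0.01, -0.0]
contact_force: [0.1, -0.5, -0.9]
opening: 29.7
grip_force: 0.0
```

```bash
python3 - <<'E'
from h import *
s=read_state();print(s["tcp_pos"],s["orientation"],s["opening"],s["clock"])
p,d=camera("wrist");cv2.imwrite("pics/w1.png",p[:,:,::-1]);m=camera_model("wrist");print(m["rvec"],m["tvec"]);np.savez("w1.npz",p=p,d=d)
v,u=np.where(d>0);q=pts(m,np.c_[u,v],d[v,u])
g=(abs(q[:,2]-152)<4)&(q[:,0]>470)&(q[:,0]<560)&(q[:,1]<-200)&(q[:,1]>-350)
print("guides",g.sum(),cv2.minAreaRect(q[g][:,:2].astype(np.float32)) if g.sum()>9 else 0)
E
```

```text
[ 412.49429839 -279.26909139  228.3333974 ] [ 2.69659947e-05  9.99950135e-01  9.98435820e-03 -1.99573180e-04] 29.719347545405775 1.4333
[-2.10640321  2.06804503  0.25834743] [-288.48448604  366.65066666  489.65941393]
guides 3022 ((499.7735900878906, -283.1075134277344), (58.239013671875, 101.5616455078125), 1.4317958354949951)
```

View pics/w1.png

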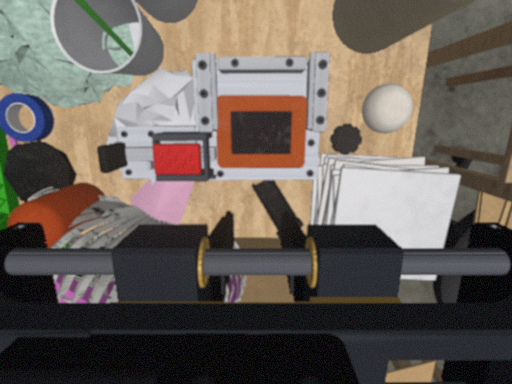

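The wrist view shows the nest at (262,132), the pad at (177,158) and the tab at (112,157). The fingers are in the foreground and clear. I measure from this view.

```bash
python3 - <<'E'
from h import *
m=camera_model("wrist");f=np.load("w1.npz");p,d=f["p"],f["d"]
hsv=cv2.cvtColor(p,cv2.COLOR_RGB2HSV);h,s,v=cv2.split(hsv)
V,U=np.where(d>0);q=pts(m,np.c_[U,V],d[V,U]);W=np.zeros(d.shape+(3,));W[V,U]=q
def rep(n,k,z):
    k=k&(W[:,:,0]>415)&(W[:,:,1]<-130)&(W[:,:,1]>-335)
    w=W[k];vv,uu=np.where(k)
    print(n,k.sum(),"depth med",np.median(w,0).round(1),"1-99%",np.percentile(w,[1,99],axis=0).round(1).tolist())
    x=pts(m,np.c_[uu,vv],z=z);print("   ray plane 1-99",np.percentile(x,[1,99],axis=0).round(1).tolist())
z=W[:,:,2]
rep("red",((h<4)|(h>174))&(s>180)&(v>110)&(abs(z-159)<6),159)
rep("orange",(h>=6)&(h<14)&(s>180)&(abs(z-143)<5),143)
rep("tab",(v<70)&(abs(z-165)<4)&(W[:,:,1]>-180),165)
rep("plate",(abs(z-115)<3),115)
E
```

```text
red 1282 depth med [ 447.5 -216.5  158.8] 1-99% [[435.9, -233.7, 157.2], [458.7, -198.9, 160.6]]
   ray plane 1-99 [[436.0, -233.8, 159.0], [458.7, -198.9, 159.0]]
orange 2629 depth med [ 464.6 -286.7  142.8] 1-99% [[440.6, -318.5, 141.2], [496.8, -248.0, 144.4]]
   ray plane 1-99 [[440.6, -318.4, 143.0], [496.8, -248.0, 143.0]]
tab 260 depth med [ 447.6 -161.2  164.2] 1-99% [[437.9, -164.0, 161.2], [457.1, -157.0, 166.0]]
   ray plane 1-99 [[437.9, -165.6, 165.0], [457.4, -157.5, 165.0]]
plate 5468 depth med [ 466.5 -263.1  114.9] 1-99% [[422.5, -333.9, 113.1], [526.4, -150.3, 117.7]]
   ray plane 1-99 [[422.6, -333.9, 115.0], [526.4, -150.4, 115.0]]
```

>>> send_rows([
  [0.03,0,0.002,0.03,0,0,0],
  [0.03,0,0,0.03,0,0,0],
  [0.03,0,0,0.02,0,0,0],
  [0.03,0,0,0.012,0,0,0],
  [0.03,0,0,0,0,0,0],
  [0.03,0,0,0,0,0,0],
  [0.03,0.004,0,0,0,0,0],
  [0.03,0.004,0,0,0,0,0],
  [0.03,0.003,0,0,0,0,0],
  [0.03,0.003,0,0,0,0,0],
  [0.03,0.003,0,0,0,0,0],
  [0.03,0.003,0,0,0,0,0],
  [0.03,0,0,0,0,0,0],
])

```text
clock: 2.57
tcp_pos: [432.9, -282.3, 136.9]
orientation: [0.0, 1.0, 0.009, 0.0]
contact_force: [0.2, -0.1, -0.2]
opening: 30.1
grip_force: 0.0
```

>>> send_rows([
  [0.03,0.003,0,0,0,0,0],
  [0.03,0.002,0,0,0,0,0],
  [0.03,0.002,0,0,0,0,0],
  [0.03,0.002,0,0,0,0,0],
  [0.03,0,0,0,0,0,0],
])

```text
clock: 2.98
tcp_pos: [441.7, -282.1, 136.6]
orientation: [-0.0, 1.0, 0.008, 0.0]
contact_force: [0.0, -0.7, -0.2]
opening: 30.2
grip_force: 0.0
```

>>> send_rows([
  [0.03,0.002,0,0,0,0,0],
  [0.03,0.0015,0,0,0,0,0],
  [0.03,0.0015,0,0,0,0,0],
])

```text
clock: 3.23
tcp_pos: [446.3, -282.0, 136.5]
orientation: [-0.0, 1.0, 0.008, -0.0]
contact_force: [-1.6, -0.7, 0.6]
opening: 29.9
grip_force: 0.6
```

```bash
python3 - <<'E'
from h import *
s=read_state();print(s["tcp_pos"],s["contact_force"])
p,d=camera("top");cv2.imwrite("pics/t2.png",cv2.resize(p[130:240,180:330],None,fx=5,fy=5,interpolation=cv2.INTER_CUBIC)[:,:,::-1])
E
```

```text
[ 446.308439   -281.995209    136.53245571] [-1.62884363 -0.74867617  0.57088211]
```

View pics/t2.png

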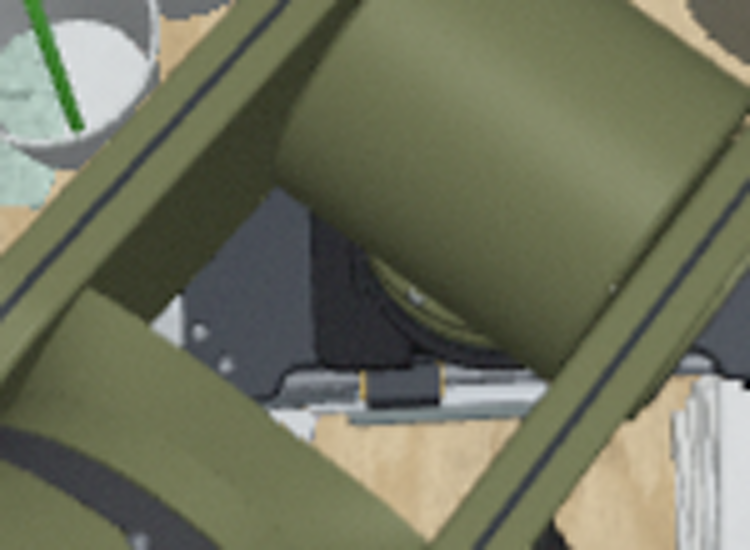

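The top view is blocked by the arm, so I go on by force and check with the wrist camera.

>>> send_rows([
  [0.03,0.0015,0,0,0,0,0],
  [0.03,0.0015,0,0,0,0,0],
  [0.03,0.001,0,0,0,0,0],
])

```text
clock: 3.53
tcp_pos: [447.3, -282.2, 136.6]
orientation: [-0.0, 1.0, 0.009, -0.004]
contact_force: [-16.2, 0.1, 8.4]
opening: 29.9
grip_force: 7.9
```

>>> send_rows([
  [0.03,0.001,0,0,0,0,0],
  [0.03,0.001,0,0,0,0,0],
  [0.03,0.001,0,0,0,0,0],
])

```text
clock: 3.78
tcp_pos: [447.5, -282.3, 136.6]
orientation: [-0.0, 1.0, 0.009, -0.008]
contact_force: [-27.3, -0.6, 14.1]
opening: 30.1
grip_force: 13.4
```

>>> send_rows([
  [0.03,0.001,0,0,0,0,0],
  [0.03,0.001,0,0,0,0,0],
])

```text
clock: 3.95
tcp_pos: [447.5, -282.4, 136.7]
orientation: [-0.001, 1.0, 0.009, -0.011]
contact_force: [-34.1, -0.8, 18.5]
opening: 30.1
grip_force: 17.1
```

>>> send_rows([
  [0.03,-0.006,0,0,0,0,0],
  [0.03,-0.012,0,0,0,0,0],
  [0.03,-0.025,0,0,0,0,0],
  [0.03,0,0,-0.03,0,0,0],
  [0.05,0,0,-0.035,0,0,0],
  [0.06,0,0,-0.035,0,0,0],
  [0.06,0,0,0,0,0,0],
  [0.06,0,0,0,0,0,0],
])

```text
clock: 4.62
tcp_pos: [413.5, -283.6, 239.9]
orientation: [0.002, 1.0, 0.008, 0.003]
contact_force: [-0.3, -0.5, -0.3]
opening: 51.4
grip_force: 0.0
```

```bash
cat > meas.py <<'E'
from h import *
import sys
s=read_state();print(s["tcp_pos"],s["orientation"],s["opening"],s["clock"],s["contact_force"])
p,d=camera("wrist");m=camera_model("wrist")
cv2.imwrite(sys.argv[1],cv2.resize(p[20:230,70:360],None,fx=2.6,fy=2.6,interpolation=cv2.INTER_CUBIC)[:,:,::-1])
hsv=cv2.cvtColor(p,cv2.COLOR_RGB2HSV);h,s,v=cv2.split(hsv)
V,U=np.where(d>0);q=pts(m,np.c_[U,V],d[V,U]);W=np.zeros(d.shape+(3,));W[V,U]=q
def rep(n,k):
    k=k&(W[:,:,0]>415)&(W[:,:,1]<-110)&(W[:,:,1]>-345)
    w=W[k];print(n,k.sum(),"med",np.median(w,0).round(1),"1-99%",np.percentile(w,[1,99],axis=0).round(1).tolist())
z=W[:,:,2]
rep("red",((h<4)|(h>174))&(s>180)&(v>110)&(abs(z-155)<9))
rep("orange",(h>=6)&(h<14)&(s>180)&(abs(z-143)<5))
rep("tab",(v<70)&(abs(z-165)<4))
rep("plate",(abs(z-115)<3))
rep("guides",(abs(z-152)<3)&(W[:,:,0]>470))
E
python3 meas.py pics/w2.png
```

```text
[ 413.49206731 -283.56334918  239.93100052] [0.00208321 0.99995855 0.00839993 0.00282893] 51.410982417506354 4.6167 [-0.25589584 -0.50170896 -0.30070791]
red 1131 med [ 446.4 -214.3  156.4] 1-99% [[435.1, -231.4, 154.6], [457.3, -196.6, 158.0]]
orange 2506 med [ 489.7 -285.   140.1] 1-99% [[460.0, -316.0, 138.4], [516.1, -246.1, 141.7]]
tab 174 med [ 446.4 -158.5  162.2] 1-99% [[436.8, -161.4, 161.1], [455.6, -155.0, 163.8]]
plate 3421 med [ 443.9 -256.2  112.6] 1-99% [[421.6, -333.7, 112.0], [570.0, -129.0, 116.6]]
guides 1494 med [ 500.  -244.5  149.7] 1-99% [[471.2, -330.6, 149.0], [526.5, -230.9, 153.3]]
```

View pics/w2.png

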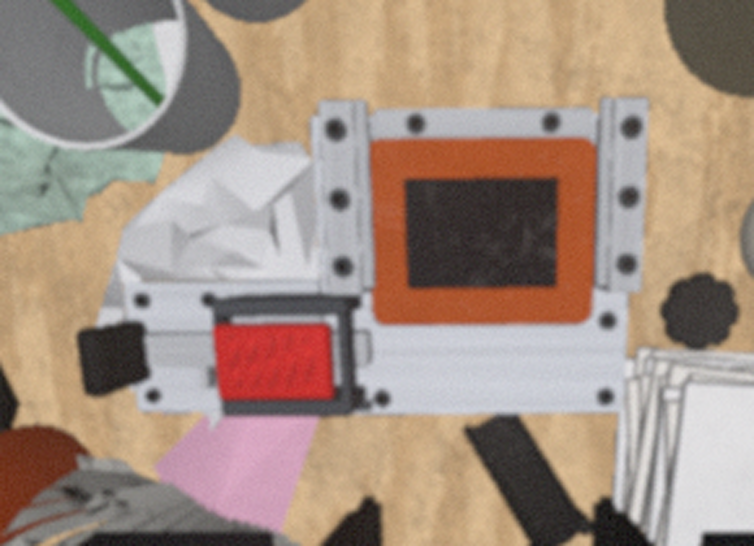

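The crop shows the nest flush against the rear stop, with its top edge at (480,140) and the stop directly behind it. The tab is at (112,358) and the pad at (275,362). Now I move over the catch.

>>> send_rows([
  [0.06,0.011,-0.034,0,0,0,0],
  [0.06,0.012,-0.034,0,0,0,0],
  [0.06,0.012,-0.0355,0,0,0,0],
  [0.06,0,0,0.025,0,0,0],
  [0.06,0,0,0.025,0,0,0],
  [0.06,0,0,0,0,0,0],
  [0.06,0,0,0,0,0,0],
  [0.06,0,0,0,0,0,0],
], force=15)

```text
clock: 5.33
tcp_pos: [445.4, -178.7, 186.6]
orientation: [-0.0, 1.0, 0.008, -0.0]
contact_force: [0.1, -0.2, 0.3]
opening: 59.9
grip_force: 0.0
```

```bash
python3 - <<'E'
from h import *
s=read_state();print(s["tcp_pos"],s["orientation"],s["opening"],s["contact_force"])
p,d=camera("wrist")
x=cv2.resize(p,None,fx=1.5,fy=1.5);cv2.imwrite("pics/w3.png",x[:,:,::-1])
E
```

```text
[ 445.36963801 -178.67631067  186.58984631] [-2.38438835e-04  9.99966358e-01  8.19407113e-03 -2.89678139e-04] 59.93859390138673 [ 0.07401435 -0.207041    0.31358266]
```

View pics/w3.png

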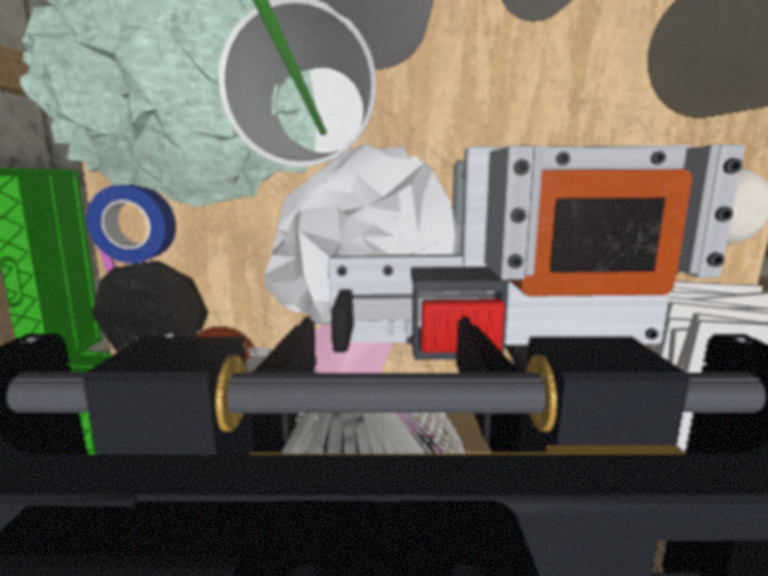

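The left tip (313,325) is clear of the tab's outer side (335,320), and the right tip (463,325) is over the pad. Press.

>>> send_rows([
  [0.06,0.001,0,0.01,0,0,0],
  [0.06,0,0,0.004,0,0,0],
  [0.06,0,0,0.003,0,0,0],
  [0.06,0,0,0.002,0,0,0],
  [0.06,0,0,0,0,0,0],
  [0.06,0,0,0,0,0,0],
])

```text
clock: 5.88
tcp_pos: [447.0, -179.0, 168.5]
orientation: [0.001, 1.0, 0.008, 0.001]
contact_force: [0.1, -1.2, 4.4]
opening: 60.1
grip_force: 2.0
```

>>> send_rows([
  [0.06,0,0,0.0025,0,0,0],
  [0.06,0,0,0.0018,0,0,0],
  [0.06,0,0,0,0,0,0],
  [0.06,0,0,0,0,0,0],
])

```text
clock: 6.22
tcp_pos: [447.0, -179.0, 163.9]
orientation: [0.001, 1.0, 0.008, 0.001]
contact_force: [0.2, -0.2, 5.6]
opening: 59.5
grip_force: 2.8
```

>>> send_rows([
  [0.057,0,0.0015,0,0,0,0],
  [0.054,0,0.0015,0,0,0,0],
  [0.051,0,0.0015,0,0,0,0],
  [0.048,0,0.0015,0,0,0,0],
  [0.045,0,0.0015,0,0,0,0],
  [0.042,0,0.0015,0,0,0,0],
  [0.042,0,0,0,0,0,0],
  [0.042,0,0,0,0,0,0],
])

```text
clock: 6.88
tcp_pos: [447.1, -187.8, 163.9]
orientation: [0.0, 1.0, 0.008, 0.001]
contact_force: [-0.7, -1.5, 4.3]
opening: 42.1
grip_force: 3.8
```

>>> send_rows([
  [0.039,0,0.0015,0,0,0,0],
  [0.036,0,0.0015,0,0,0,0],
  [0.034,0,0.001,0,0,0,0],
  [0.032,0,0.001,0,0,0,0],
  [0.032,0,0,0,0,0,0],
  [0.032,0,0,0,0,0,0],
])

```text
clock: 7.38
tcp_pos: [447.2, -192.9, 164.0]
orientation: [0.0, 1.0, 0.008, 0.001]
contact_force: [0.4, -1.2, 6.4]
opening: 31.9
grip_force: 3.8
```

>>> send_rows([
  [0.03,0,0.001,0,0,0,0],
  [0.028,0,0.001,0,0,0,0],
  [0.027,0,0.0005,0,0,0,0],
  [0.027,0,0,0,0,0,0],
  [0.027,0,0,0,0,0,0],
])

```text
clock: 7.8
tcp_pos: [447.3, -194.5, 163.9]
orientation: [-0.001, 1.0, 0.008, 0.001]
contact_force: [1.3, 2.2, 6.8]
opening: 27.1
grip_force: 6.1
```

>>> send_rows([
  [0.026,0,0.0005,0,0,0,0],
  [0.025,0,0.0005,0,0,0,0],
  [0.024,0,0.0005,0,0,0,0],
  [0.024,0,0,0,0,0,0],
  [0.024,0,0,0,0,0,0],
])

```text
clock: 8.22
tcp_pos: [447.3, -193.3, 163.9]
orientation: [-0.004, 1.0, 0.008, 0.0]
contact_force: [-0.3, 10.3, 10.2]
opening: 23.8
grip_force: 10.8
```

>>> send_rows([
  [0.024,0,0,-0.004,0,0,0],
  [0.024,0,0,-0.004,0,0,0],
  [0.024,0,0,-0.004,0,0,0],
  [0.024,0,0,-0.004,0,0,0],
  [0.024,0,0,-0.01,0,0,0],
  [0.024,0,0,-0.03,0,0,0],
  [0.024,0,0,-0.03,0,0,0],
  [0.03,-0.03,0,0,0,0,0],
  [0.03,-0.03,0,0,0,0,0],
  [0.03,0,0,0,0,0,0],
  [0.03,0,0,0,0,0,0],
])

```text
clock: 9.13
tcp_pos: [386.1, -197.5, 249.2]
orientation: [0.0, 1.0, 0.008, 0.0]
contact_force: [0.4, -0.3, 0.4]
opening: 29.6
grip_force: 0.0
```

```bash
python3 meas.py pics/w4.png
```

```text
[ 386.06145831 -197.45653556  249.2033267 ] [5.33193666e-05 9.99969915e-01 7.74937588e-03 3.35457229e-04] 29.634612778909922 9.1333 [ 0.39581077 -0.32048889  0.35617871]
red 717 med [ 445.1 -214.7  158.8] 1-99% [[436.6, -231.9, 157.0], [458.5, -197.0, 160.4]]
orange 2665 med [ 490.3 -287.   142.9] 1-99% [[461.3, -317.1, 141.2], [518.2, -247.5, 144.5]]
tab 170 med [ 448.2 -185.5  164.5] 1-99% [[439.2, -188.7, 161.9], [457.8, -182.9, 166.3]]
plate 5977 med [ 447.1 -244.6  114.8] 1-99% [[422.8, -335.4, 112.9], [525.7, -149.2, 117.6]]
guides 2703 med [ 501.7 -317.7  151.8] 1-99% [[471.4, -332.6, 149.5], [529.9, -230.6, 154.9]]
```

View pics/w4.png

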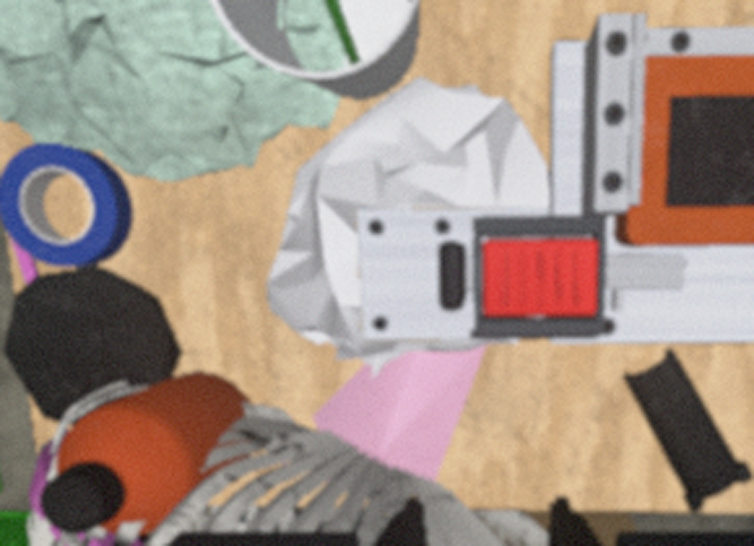

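The bolt nose at (650,272) now lies across the nest's near face. The tab (452,275) is about 33 mm from the pad, the pad is back up at z = 159, and the nest is still home.

```bash
python3 -c "from workcell import *;print(sign_off())"
```

```text
the job is handed in; nothing more can be done
None
```

The nest is fully home against the rear stop, the bolt is fully home in front of it, and the catch has sprung back up to lock it; I handed the job in at about 9 s with the arm clear.

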